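# Heft three look-alike heat sinks and stack them in the tote, heaviest at the bottom

## Robot

A 7-joint arm with a two-finger parallel gripper is mounted at the origin on the work surface. World frame = base frame: x ahead of the robot, y to its left, z up, the work surface at z = 0. Lengths are in m, angles in rad, forces in N, time in s.
With the tool pointing down it reaches from about 0.4 to 0.75 m from the base axis. Payload 19.5 kg.
Tool frame: the origin (TCP) lies on the front face of the gripper's body, between the roots of the fingers; the fingertips stand 73 mm ahead of it and the grasp point (between the pads) lies 54 mm ahead of it; z points along the fingers, x is the direction in which the jaws open and shut, and the axes are right-handed (so a half turn about z gives the same grasp; the last joint's range is limited). The gripper opens to 85 mm and grips with 20 to 120 N. Pads are 22 mm wide; open, the fingers measure 114 mm over their backs; the gripper's body (76 mm by 85 mm) begins 54 mm behind the grasp point. The pads swing forward as they close: fully open they stand 13 mm farther back than shut.
Start: joints at [-1.353, 0.707, -0.028, 1.485, 0.022, 0.951, -0.075], TCP at [0.148, 0.556, 0.304] pointing down, gripper open.
Joint ranges: [-2.71, 2.71], [-0.32, 2.16], [-1.57, 1.52], [0, 2.45], [-1.46, 4.6], [0, 2.02], [-2.83, 2.83]. Speed limits (rad/s): [1.89, 1.89, 2.57, 2.57, 3.01, 3.01, 3.01].

## Interface

Orientations are given as a 3x3 rotation matrix whose columns are the frame's x, y, z axes.
In Python, from workcell import manip, viewer, workorder, search_frame, silhouettes, pinpoint gives the robot as it stands. The module is installed in compiled form; this text tells all that it offers.
- The arm moves only by the tool step_arm, never from a script. Its argument "commands" is a list of rows, each a list of 7 numbers: the shift along the world's x, y, z scaled (see below), then the turn, a rotation vector about the world's x, y, z scaled (see below), then the closure, from -1 (fully open) to 1 (shut), so that 0 is half open. In form: [[x, y, z, wx, wy, wz, hand], ...]. A call has 1 to 8 rows; each row shifts and turns the commanded pose from where the row before left it; what a row does not reach is not made up. The controller multiplies each number of a shift by 40 mm and each number of a turn by pi/2 rad. A row lasts 1/10 s, in which the tool goes at most 50 mm and 8.59 degrees, less where a joint would pass 70% of its speed; a pose out of reach is approached as far as the arm can. A call with a number of a shift or a turn outside -1 to 1 is refused whole. A call with a gripper value outside its range is refused whole. The fingers move at their own pace and stop on an object; "squeeze" is the grip in N (left out, the last holds). Time passes only in rows, so rows that do not move let the fingers close. It gives the time, the measured TCP pose, the force and the opening at its end, in the units of the state.
- manip.read_state(): the state, without advancing time (a new reading comes with each control period).
- viewer.capture(name): name is "scene" or "top" or "wrist"; returns a dict with "pixels" (400x640x3 uint8, blue, green, red), "range_z" (400x640 float32, m along the optical axis (not along the pixel's ray), 0 where there is no reading), "mtx" (3x3 intrinsics, pixels), "dist_coeffs" ([k1, k2, p1, p2, k3] as OpenCV has them; the pictures are not rectified), "origin" and "orientation" of the camera in the world; the wrist camera has in their place "hand_eye" (4x4, takes a point from camera to tool coordinates, whose origin is the TCP and whose axes are the tool frame's). Camera axes: x right, y up, looking along -z (the intrinsics and any distortion apply to the point x, -y, -z); pixel columns grow to the right and rows downward; lengths in m; the calibration is good to about 2 mm. A picture is of the moment at which its call begins: read the wrist's pose just before it.
- workorder.job_done(): hands the job in, once; it reports no verdict.
Trained networks look in the newest picture that a camera, given by its name, has taken for a name from the list of things; names that differ only in an ending like _2 or _b are one class to them, and where a whole thing is asked for, a point or a joint stands for the part that bears it (a point fixed in the world has none). Each returns a list of dicts, best first, with "p" (0 to 1); they miss things now and then, are a little off and sometimes report something else, mostly with a low value. They report only what shows in the picture. A call takes as long as a camera call. They do not tell look-alikes from the thing itself.
- search_frame(name, camera): "pixel" ([column, row] in pixels, amid what is visible of it).
- silhouettes(name, camera): "pixels" (400x640 bool, what is visible of it) and "pixel" ([column, row] in pixels, amid what is visible of it).
- pinpoint(name, camera): "pixel" ([column, row] in pixels: a listed point, or the origin of a listed thing).
The state is a dict: "time": time; "joint_pos": joint angles; "joint_vel": joint speeds; "joint_torque": joint torques, N m; "tcp_pos": TCP position; "tool_rot": TCP orientation; "contact_force": force on the tool from outside, world axes, zero at the start; "torque": the same for the moment, N m; "opening": opening from 0.0 (shut) to 1.0 (fully open).
Only numpy, scipy, OpenCV 4.12 (cv2) and the standard library are available. Lean on these libraries where they do the work, as an engineer would, in place of code of your own. Each camera call takes 0.05 s, during which the arm holds its last target.

## Task

The three finned heat sinks look alike, but one is solid copper, one has only a copper base and one is all aluminium, and only hefting them tells which is which. Pack them into the black tote as one square stack in its middle, lengthways, fins up: the heaviest first on the tote floor, then the middle one, the lightest last on top, so that no fins are bent by a heavier one above. Set each one down gently rather than dropping it, and leave the other things on the mat where they are.

Things in the scene. Friction and masses are not known exactly. Their poses are not given: they have to be found in the camera images.
- sink_a_center (a point): nickel-plated finned heat sink, one of three alike, fins up, flat on the mat (top 3 mm above the table). They weigh about 0.2, 0.4 and 0.7 kg; which is which is drawn anew each time. Block 90 mm long (its x) x 50 mm wide (its y) x 30 mm high (its z, up); two flat long sides to pinch across the 50 mm. This point: its centre, 15 mm above its underside.
- sink_b_center (a point): nickel-plated finned heat sink, one of three alike, fins up, flat on the mat (top 3 mm above the table). They weigh about 0.2, 0.4 and 0.7 kg; which is which is drawn anew each time. Block 90 mm long (its x) x 50 mm wide (its y) x 30 mm high (its z, up); two flat long sides to pinch across the 50 mm. This point: its centre, 15 mm above its underside.
- sink_c_center (a point): nickel-plated finned heat sink, one of three alike, fins up, flat on the mat (top 3 mm above the table). They weigh about 0.2, 0.4 and 0.7 kg; which is which is drawn anew each time. Block 90 mm long (its x) x 50 mm wide (its y) x 30 mm high (its z, up); two flat long sides to pinch across the 50 mm. This point: its centre, 15 mm above its underside.
- tote: open black plastic tote, standing firmly on the mat. Outside 200 mm long (its x) x 160 mm wide (its y) x 96 mm high, 8 mm rim lip outside; walls and floor 4 mm, inside 192 x 152 mm, 92 mm deep. Origin: centre of its underside (3 mm above the table), z up; inner floor 4 mm above it. Three stacked heat sinks end 2 mm below the rim.
- paste_syringe: bystander: white syringe lying flat, about 140 mm long (along its x), 17 mm thick; origin on its underside in the middle of the barrel
- cross_clamp: bystander: flat steel cross-shaped clamp, about 110 mm across the arm tips, 6 mm high; origin under its centre
- flux_jar: bystander: small round jar, 38 mm diameter, 36 mm high; origin under its centre
- tape_roll: bystander: roll of tape lying flat, 90 mm diameter, 24 mm high; origin under its centre
- screwdriver: bystander: screwdriver lying flat, 170 mm long along its x; origin on its underside near the middle
- screw_dish: bystander: round steel dish of screws, 84 mm diameter, 18 mm high; origin under its centre
There are look-alikes about, which are no part of the job. What is shaped like the part that bears sink_a_center but green is not meant. What is shaped like the part that bears sink_c_center but yellow is not meant.

How it is judged:
On the way, in this order (a step that is already met when the one before it is completed fails the run):
1. the heaviest heat sink lies flat, lengthways and let go on the middle of the tote floor, the other two still outside (it is the heaviest if it bears on the floor with over 5.2 N) (((z of sink_a_center in the frame of tote between 0.014 and 0.024 m and horizontal distance between sink_a_center and tote below 0.025 m and angle between the x axis of sink_a_center and the x axis of tote, either way round below 0.2 rad and angle between sink_a_center's own z axis and vertical below 0.1 rad and contact force between the fingers and sink_a below 0.3 N and contact force between sink_a and tote above 5.2 N and (horizontal distance between sink_b_center and tote above 0.12 m or height (world z) of sink_b_center above 0.115 m) and (horizontal distance between sink_c_center and tote above 0.12 m or height (world z) of sink_c_center above 0.115 m)) or (z of sink_b_center in the frame of tote between 0.014 and 0.024 m and horizontal distance between sink_b_center and tote below 0.025 m and angle between the x axis of sink_b_center and the x axis of tote, either way round below 0.2 rad and angle between sink_b_center's own z axis and vertical below 0.1 rad and contact force between the fingers and sink_b below 0.3 N and contact force between sink_b and tote above 5.2 N and (horizontal distance between sink_a_center and tote above 0.12 m or height (world z) of sink_a_center above 0.115 m) and (horizontal distance between sink_c_center and tote above 0.12 m or height (world z) of sink_c_center above 0.115 m)) or (z of sink_c_center in the frame of tote between 0.014 and 0.024 m and horizontal distance between sink_c_center and tote below 0.025 m and angle between the x axis of sink_c_center and the x axis of tote, either way round below 0.2 rad and angle between sink_c_center's own z axis and vertical below 0.1 rad and contact force between the fingers and sink_c below 0.3 N and contact force between sink_c and tote above 5.2 N and (horizontal distance between sink_a_center and tote above 0.12 m or height (world z) of sink_a_center above 0.115 m) and (horizontal distance between sink_b_center and tote above 0.12 m or height (world z) of sink_b_center above 0.115 m)))), for 0.2 s.
2. the middle-weight one lies squarely on the heaviest and is let go, the lightest still outside (it is the middle one if it bears on the first with 3 to 5.2 N) (((z of sink_a_center in the frame of tote between 0.014 and 0.024 m and horizontal distance between sink_a_center and tote below 0.025 m and angle between the x axis of sink_a_center and the x axis of tote, either way round below 0.2 rad and angle between each of sink_a_center, sink_b_center's own z axis and vertical below 0.1 rad and z of sink_b_center in the frame of sink_a_center between 0.025 and 0.035 m and horizontal distance between sink_b_center and sink_a_center below 0.015 m and angle between the x axis of sink_b_center and the x axis of sink_a_center, either way round below 0.2 rad and contact force between the fingers and sink_b below 0.3 N and contact force between sink_b and sink_a between 3 and 5.2 N and (horizontal distance between sink_c_center and tote above 0.12 m or height (world z) of sink_c_center above 0.115 m)) or (z of sink_a_center in the frame of tote between 0.014 and 0.024 m and horizontal distance between sink_a_center and tote below 0.025 m and angle between the x axis of sink_a_center and the x axis of tote, either way round below 0.2 rad and angle between each of sink_a_center, sink_c_center's own z axis and vertical below 0.1 rad and z of sink_c_center in the frame of sink_a_center between 0.025 and 0.035 m and horizontal distance between sink_c_center and sink_a_center below 0.015 m and angle between the x axis of sink_c_center and the x axis of sink_a_center, either way round below 0.2 rad and contact force between the fingers and sink_c below 0.3 N and contact force between sink_c and sink_a between 3 and 5.2 N and (horizontal distance between sink_b_center and tote above 0.12 m or height (world z) of sink_b_center above 0.115 m)) or (z of sink_b_center in the frame of tote between 0.014 and 0.024 m and horizontal distance between sink_b_center and tote below 0.025 m and angle between the x axis of sink_b_center and the x axis of tote, either way round below 0.2 rad and angle between each of sink_b_center, sink_a_center's own z axis and vertical below 0.1 rad and z of sink_a_center in the frame of sink_b_center between 0.025 and 0.035 m and horizontal distance between sink_a_center and sink_b_center below 0.015 m and angle between the x axis of sink_a_center and the x axis of sink_b_center, either way round below 0.2 rad and contact force between the fingers and sink_a below 0.3 N and contact force between sink_a and sink_b between 3 and 5.2 N and (horizontal distance between sink_c_center and tote above 0.12 m or height (world z) of sink_c_center above 0.115 m)) or (z of sink_b_center in the frame of tote between 0.014 and 0.024 m and horizontal distance between sink_b_center and tote below 0.025 m and angle between the x axis of sink_b_center and the x axis of tote, either way round below 0.2 rad and angle between each of sink_b_center, sink_c_center's own z axis and vertical below 0.1 rad and z of sink_c_center in the frame of sink_b_center between 0.025 and 0.035 m and horizontal distance between sink_c_center and sink_b_center below 0.015 m and angle between the x axis of sink_c_center and the x axis of sink_b_center, either way round below 0.2 rad and contact force between the fingers and sink_c below 0.3 N and contact force between sink_c and sink_b between 3 and 5.2 N and (horizontal distance between sink_a_center and tote above 0.12 m or height (world z) of sink_a_center above 0.115 m)) or (z of sink_c_center in the frame of tote between 0.014 and 0.024 m and horizontal distance between sink_c_center and tote below 0.025 m and angle between the x axis of sink_c_center and the x axis of tote, either way round below 0.2 rad and angle between each of sink_c_center, sink_a_center's own z axis and vertical below 0.1 rad and z of sink_a_center in the frame of sink_c_center between 0.025 and 0.035 m and horizontal distance between sink_a_center and sink_c_center below 0.015 m and angle between the x axis of sink_a_center and the x axis of sink_c_center, either way round below 0.2 rad and contact force between the fingers and sink_a below 0.3 N and contact force between sink_a and sink_c between 3 and 5.2 N and (horizontal distance between sink_b_center and tote above 0.12 m or height (world z) of sink_b_center above 0.115 m)) or (z of sink_c_center in the frame of tote between 0.014 and 0.024 m and horizontal distance between sink_c_center and tote below 0.025 m and angle between the x axis of sink_c_center and the x axis of tote, either way round below 0.2 rad and angle between each of sink_c_center, sink_b_center's own z axis and vertical below 0.1 rad and z of sink_b_center in the frame of sink_c_center between 0.025 and 0.035 m and horizontal distance between sink_b_center and sink_c_center below 0.015 m and angle between the x axis of sink_b_center and the x axis of sink_c_center, either way round below 0.2 rad and contact force between the fingers and sink_b below 0.3 N and contact force between sink_b and sink_c between 3 and 5.2 N and (horizontal distance between sink_a_center and tote above 0.12 m or height (world z) of sink_a_center above 0.115 m)))), for 0.2 s.
3. the lightest lies squarely on top, let go (it bears with under 3 N) (((z of sink_a_center in the frame of tote between 0.014 and 0.024 m and horizontal distance between sink_a_center and tote below 0.025 m and angle between the x axis of sink_a_center and the x axis of tote, either way round below 0.2 rad and angle between each of sink_a_center, sink_b_center, sink_c_center's own z axis and vertical below 0.1 rad and z of sink_b_center in the frame of sink_a_center between 0.025 and 0.035 m and horizontal distance between sink_b_center and sink_a_center below 0.015 m and angle between the x axis of sink_b_center and the x axis of sink_a_center, either way round below 0.2 rad and z of sink_c_center in the frame of sink_b_center between 0.025 and 0.035 m and horizontal distance between sink_c_center and sink_b_center below 0.015 m and angle between the x axis of sink_c_center and the x axis of sink_b_center, either way round below 0.2 rad and contact force between the fingers and sink_c below 0.3 N and contact force between sink_c and sink_b below 3 N and contact force between sink_b and sink_a below 7.2 N and contact force between sink_a and tote above 10 N) or (z of sink_a_center in the frame of tote between 0.014 and 0.024 m and horizontal distance between sink_a_center and tote below 0.025 m and angle between the x axis of sink_a_center and the x axis of tote, either way round below 0.2 rad and angle between each of sink_a_center, sink_c_center, sink_b_center's own z axis and vertical below 0.1 rad and z of sink_c_center in the frame of sink_a_center between 0.025 and 0.035 m and horizontal distance between sink_c_center and sink_a_center below 0.015 m and angle between the x axis of sink_c_center and the x axis of sink_a_center, either way round below 0.2 rad and z of sink_b_center in the frame of sink_c_center between 0.025 and 0.035 m and horizontal distance between sink_b_center and sink_c_center below 0.015 m and angle between the x axis of sink_b_center and the x axis of sink_c_center, either way round below 0.2 rad and contact force between the fingers and sink_b below 0.3 N and contact force between sink_b and sink_c below 3 N and contact force between sink_c and sink_a below 7.2 N and contact force between sink_a and tote above 10 N) or (z of sink_b_center in the frame of tote between 0.014 and 0.024 m and horizontal distance between sink_b_center and tote below 0.025 m and angle between the x axis of sink_b_center and the x axis of tote, either way round below 0.2 rad and angle between each of sink_b_center, sink_a_center, sink_c_center's own z axis and vertical below 0.1 rad and z of sink_a_center in the frame of sink_b_center between 0.025 and 0.035 m and horizontal distance between sink_a_center and sink_b_center below 0.015 m and angle between the x axis of sink_a_center and the x axis of sink_b_center, either way round below 0.2 rad and z of sink_c_center in the frame of sink_a_center between 0.025 and 0.035 m and horizontal distance between sink_c_center and sink_a_center below 0.015 m and angle between the x axis of sink_c_center and the x axis of sink_a_center, either way round below 0.2 rad and contact force between the fingers and sink_c below 0.3 N and contact force between sink_c and sink_a below 3 N and contact force between sink_a and sink_b below 7.2 N and contact force between sink_b and tote above 10 N) or (z of sink_b_center in the frame of tote between 0.014 and 0.024 m and horizontal distance between sink_b_center and tote below 0.025 m and angle between the x axis of sink_b_center and the x axis of tote, either way round below 0.2 rad and angle between each of sink_b_center, sink_c_center, sink_a_center's own z axis and vertical below 0.1 rad and z of sink_c_center in the frame of sink_b_center between 0.025 and 0.035 m and horizontal distance between sink_c_center and sink_b_center below 0.015 m and angle between the x axis of sink_c_center and the x axis of sink_b_center, either way round below 0.2 rad and z of sink_a_center in the frame of sink_c_center between 0.025 and 0.035 m and horizontal distance between sink_a_center and sink_c_center below 0.015 m and angle between the x axis of sink_a_center and the x axis of sink_c_center, either way round below 0.2 rad and contact force between the fingers and sink_a below 0.3 N and contact force between sink_a and sink_c below 3 N and contact force between sink_c and sink_b below 7.2 N and contact force between sink_b and tote above 10 N) or (z of sink_c_center in the frame of tote between 0.014 and 0.024 m and horizontal distance between sink_c_center and tote below 0.025 m and angle between the x axis of sink_c_center and the x axis of tote, either way round below 0.2 rad and angle between each of sink_c_center, sink_a_center, sink_b_center's own z axis and vertical below 0.1 rad and z of sink_a_center in the frame of sink_c_center between 0.025 and 0.035 m and horizontal distance between sink_a_center and sink_c_center below 0.015 m and angle between the x axis of sink_a_center and the x axis of sink_c_center, either way round below 0.2 rad and z of sink_b_center in the frame of sink_a_center between 0.025 and 0.035 m and horizontal distance between sink_b_center and sink_a_center below 0.015 m and angle between the x axis of sink_b_center and the x axis of sink_a_center, either way round below 0.2 rad and contact force between the fingers and sink_b below 0.3 N and contact force between sink_b and sink_a below 3 N and contact force between sink_a and sink_c below 7.2 N and contact force between sink_c and tote above 10 N) or (z of sink_c_center in the frame of tote between 0.014 and 0.024 m and horizontal distance between sink_c_center and tote below 0.025 m and angle between the x axis of sink_c_center and the x axis of tote, either way round below 0.2 rad and angle between each of sink_c_center, sink_b_center, sink_a_center's own z axis and vertical below 0.1 rad and z of sink_b_center in the frame of sink_c_center between 0.025 and 0.035 m and horizontal distance between sink_b_center and sink_c_center below 0.015 m and angle between the x axis of sink_b_center and the x axis of sink_c_center, either way round below 0.2 rad and z of sink_a_center in the frame of sink_b_center between 0.025 and 0.035 m and horizontal distance between sink_a_center and sink_b_center below 0.015 m and angle between the x axis of sink_a_center and the x axis of sink_b_center, either way round below 0.2 rad and contact force between the fingers and sink_a below 0.3 N and contact force between sink_a and sink_b below 3 N and contact force between sink_b and sink_c below 7.2 N and contact force between sink_c and tote above 10 N))), for 0.2 s.
At the end, for the whole second after the job is handed in: All three rest in the tote, fins up (tilt under 0.1 rad): the heaviest on the floor within 25 mm of the tote's middle and its length within 0.2 rad of the tote's length, the middle-weight one on it and the lightest on that, each within 15 mm and 0.2 rad of the one below; everything at rest (((z of sink_a_center in the frame of tote between 0.014 and 0.024 m and horizontal distance between sink_a_center and tote below 0.025 m and angle between the x axis of sink_a_center and the x axis of tote, either way round below 0.2 rad and angle between each of sink_a_center, sink_b_center, sink_c_center's own z axis and vertical below 0.1 rad and z of sink_b_center in the frame of sink_a_center between 0.025 and 0.035 m and horizontal distance between sink_b_center and sink_a_center below 0.015 m and angle between the x axis of sink_b_center and the x axis of sink_a_center, either way round below 0.2 rad and z of sink_c_center in the frame of sink_b_center between 0.025 and 0.035 m and horizontal distance between sink_c_center and sink_b_center below 0.015 m and angle between the x axis of sink_c_center and the x axis of sink_b_center, either way round below 0.2 rad and contact force between the fingers and sink_c below 0.3 N and contact force between sink_c and sink_b below 3 N and contact force between sink_b and sink_a below 7.2 N and contact force between sink_a and tote above 10 N) or (z of sink_a_center in the frame of tote between 0.014 and 0.024 m and horizontal distance between sink_a_center and tote below 0.025 m and angle between the x axis of sink_a_center and the x axis of tote, either way round below 0.2 rad and angle between each of sink_a_center, sink_c_center, sink_b_center's own z axis and vertical below 0.1 rad and z of sink_c_center in the frame of sink_a_center between 0.025 and 0.035 m and horizontal distance between sink_c_center and sink_a_center below 0.015 m and angle between the x axis of sink_c_center and the x axis of sink_a_center, either way round below 0.2 rad and z of sink_b_center in the frame of sink_c_center between 0.025 and 0.035 m and horizontal distance between sink_b_center and sink_c_center below 0.015 m and angle between the x axis of sink_b_center and the x axis of sink_c_center, either way round below 0.2 rad and contact force between the fingers and sink_b below 0.3 N and contact force between sink_b and sink_c below 3 N and contact force between sink_c and sink_a below 7.2 N and contact force between sink_a and tote above 10 N) or (z of sink_b_center in the frame of tote between 0.014 and 0.024 m and horizontal distance between sink_b_center and tote below 0.025 m and angle between the x axis of sink_b_center and the x axis of tote, either way round below 0.2 rad and angle between each of sink_b_center, sink_a_center, sink_c_center's own z axis and vertical below 0.1 rad and z of sink_a_center in the frame of sink_b_center between 0.025 and 0.035 m and horizontal distance between sink_a_center and sink_b_center below 0.015 m and angle between the x axis of sink_a_center and the x axis of sink_b_center, either way round below 0.2 rad and z of sink_c_center in the frame of sink_a_center between 0.025 and 0.035 m and horizontal distance between sink_c_center and sink_a_center below 0.015 m and angle between the x axis of sink_c_center and the x axis of sink_a_center, either way round below 0.2 rad and contact force between the fingers and sink_c below 0.3 N and contact force between sink_c and sink_a below 3 N and contact force between sink_a and sink_b below 7.2 N and contact force between sink_b and tote above 10 N) or (z of sink_b_center in the frame of tote between 0.014 and 0.024 m and horizontal distance between sink_b_center and tote below 0.025 m and angle between the x axis of sink_b_center and the x axis of tote, either way round below 0.2 rad and angle between each of sink_b_center, sink_c_center, sink_a_center's own z axis and vertical below 0.1 rad and z of sink_c_center in the frame of sink_b_center between 0.025 and 0.035 m and horizontal distance between sink_c_center and sink_b_center below 0.015 m and angle between the x axis of sink_c_center and the x axis of sink_b_center, either way round below 0.2 rad and z of sink_a_center in the frame of sink_c_center between 0.025 and 0.035 m and horizontal distance between sink_a_center and sink_c_center below 0.015 m and angle between the x axis of sink_a_center and the x axis of sink_c_center, either way round below 0.2 rad and contact force between the fingers and sink_a below 0.3 N and contact force between sink_a and sink_c below 3 N and contact force between sink_c and sink_b below 7.2 N and contact force between sink_b and tote above 10 N) or (z of sink_c_center in the frame of tote between 0.014 and 0.024 m and horizontal distance between sink_c_center and tote below 0.025 m and angle between the x axis of sink_c_center and the x axis of tote, either way round below 0.2 rad and angle between each of sink_c_center, sink_a_center, sink_b_center's own z axis and vertical below 0.1 rad and z of sink_a_center in the frame of sink_c_center between 0.025 and 0.035 m and horizontal distance between sink_a_center and sink_c_center below 0.015 m and angle between the x axis of sink_a_center and the x axis of sink_c_center, either way round below 0.2 rad and z of sink_b_center in the frame of sink_a_center between 0.025 and 0.035 m and horizontal distance between sink_b_center and sink_a_center below 0.015 m and angle between the x axis of sink_b_center and the x axis of sink_a_center, either way round below 0.2 rad and contact force between the fingers and sink_b below 0.3 N and contact force between sink_b and sink_a below 3 N and contact force between sink_a and sink_c below 7.2 N and contact force between sink_c and tote above 10 N) or (z of sink_c_center in the frame of tote between 0.014 and 0.024 m and horizontal distance between sink_c_center and tote below 0.025 m and angle between the x axis of sink_c_center and the x axis of tote, either way round below 0.2 rad and angle between each of sink_c_center, sink_b_center, sink_a_center's own z axis and vertical below 0.1 rad and z of sink_b_center in the frame of sink_c_center between 0.025 and 0.035 m and horizontal distance between sink_b_center and sink_c_center below 0.015 m and angle between the x axis of sink_b_center and the x axis of sink_c_center, either way round below 0.2 rad and z of sink_a_center in the frame of sink_b_center between 0.025 and 0.035 m and horizontal distance between sink_a_center and sink_b_center below 0.015 m and angle between the x axis of sink_a_center and the x axis of sink_b_center, either way round below 0.2 rad and contact force between the fingers and sink_a below 0.3 N and contact force between sink_a and sink_b below 3 N and contact force between sink_b and sink_c below 7.2 N and contact force between sink_c and tote above 10 N)) and linear speed of each of sink_a, sink_b, sink_c below 0.02 m/s); the robot touches nothing.
It fails at once if a heat sink is dropped (it falls faster than 0.5 m/s with no finger on it, a drop of about 13 mm) ((contact force between the fingers and sink_a below 0.3 N and linear speed of sink_a above 0.5 m/s) or (contact force between the fingers and sink_b below 0.3 N and linear speed of sink_b above 0.5 m/s) or (contact force between the fingers and sink_c below 0.3 N and linear speed of sink_c above 0.5 m/s)).
It fails at once if a bystander is moved more than 30 mm (distance of any of paste_syringe, cross_clamp, flux_jar, tape_roll, screwdriver, screw_dish from where it was at the start of the episode above 0.03 m).
It also fails if it takes over 72 s, if anything falls off the work surface, if the arm or the gripper's body presses on something with over 40 N, if the wrist force passes 120 N, or if a joint passes its speed limit or range.

## Working session

There is one attempt and no reset: what is moved stays moved. The work goes in short steps, Python scripts to look and compute and a tool call to move; the robot and the scene stay as the last step left them, time stands still between calls to the robot, and variables do not carry over. Pictures are saved under pics/ and viewed, and the job is handed in when it is done.

Besides the shell and the picture viewer there is one more tool, called after "Request:" as name([rows], argument=value, ...), one row to a line, values as JSON. step_arm: Moves the arm, as the interface text tells. Shifts and turns lie within -1 to 1; 1 stands for 40 mm of shift or pi/2 rad of turn. Its arguments: {"type":"object","properties":{"commands":{"type":"array","items":{"type":"array","items":{"type":"number"}}},"squeeze":{"type":"number"}},"required":["commands"]}

```bash
mkdir -p pics; cat > h.py <<'E'
import numpy as np, cv2
from workcell import manip, viewer, workorder, search_frame, silhouettes, pinpoint
def pts(c,st=None):
    # world xyz map
    h,w=c['range_z'].shape
    u,v=np.meshgrid(np.arange(w),np.arange(h))
    p=np.stack([u,v],-1).reshape(-1,1,2).astype(np.float64)
    n=cv2.undistortPoints(p,np.array(c['mtx']),np.array(c['dist_coeffs'])).reshape(h,w,2)
    z=c['range_z']
    P=np.stack([n[...,0]*z,-n[...,1]*z,-z],-1)
    if 'origin' in c: return P@np.array(c['orientation']).T+np.array(c['origin'])
    H=np.array(c['hand_eye']); P=P@H[:3,:3].T+H[:3,3]
    return P@np.array(st['tool_rot']).T+np.array(st['tcp_pos'])
E
python3 - <<'E'
from h import *
s=manip.read_state(); print({k:np.round(v,3).tolist() for k,v in s.items()})
for n in ['scene','top']:
    c=viewer.capture(n); cv2.imwrite(f'pics/{n}0.png',c['pixels']); np.savez(f'{n}0.npz',P=pts(c),im=c['pixels'])
    P=pts(c)
    for k in ['sink_a_center','tote','paste_syringe','cross_clamp','flux_jar','tape_roll','screwdriver','screw_dish']:
        for d in silhouettes(k,n)[:5]:
            m=d['pixels']; q=P[m]; q=q[np.isfinite(q).all(1)]
            print(n,k,round(d['p'],2),np.round(d['pixel']),np.round(np.median(q,0),3),m.sum())
E
```

```text
{'time': 0.0, 'joint_pos': [-1.353, 0.707, -0.028, 1.485, 0.022, 0.951, -0.076], 'joint_vel': [-0.0, 0.001, -0.001, -0.0, 0.001, 0.0, 0.0], 'joint_torque': [-0.001, -88.32, 1.234, -23.616, 0.017, 0.007, 0.0], 'tcp_pos': [0.148, 0.556, 0.303], 'tool_rot': [[0.257, 0.966, -0.0], [0.966, -0.257, -0.001], [-0.001, -0.0, -1.0]], 'contact_force': [-0.685, -0.844, -0.349], 'torque': [-0.026, -0.001, 0.057], 'opening': 0.997}
scene sink_a_center 0.95 [205. 252.] [ 0.482 -0.355  0.027] 750
scene sink_a_center 0.69 [168. 196.] [ 0.192 -0.334  0.025] 505
scene sink_a_center 0.55 [232. 279.] [ 0.599 -0.339  0.032] 273
scene tote 0.94 [376. 172.] [0.482 0.228 0.056] 4215
scene paste_syringe 0.81 [262. 227.] [ 0.459 -0.183  0.015] 247
scene cross_clamp 0.8 [358. 234.] [0.642 0.001 0.006] 282
scene flux_jar 0.72 [234. 281.] [ 0.597 -0.337  0.029] 332
scene tape_roll 0.72 [253. 323.] [ 0.704 -0.349  0.023] 876
scene screwdriver 0.49 [401. 249.] [0.757 0.057 0.024] 122
scene screw_dish 0.58 [454. 215.] [0.739 0.29  0.008] 519
top sink_a_center 0.8 [407. 292.] [ 0.175 -0.326  0.024] 517
top sink_a_center 0.69 [412. 207.] [ 0.466 -0.349  0.028] 440
top tote 0.64 [238. 200.] [0.486 0.235 0.01 ] 3681
top paste_syringe 0.54 [359. 209.] [ 0.449 -0.177  0.017] 193
top cross_clamp 0.67 [310. 160.] [0.64  0.006 0.008] 231
top flux_jar 0.58 [407. 170.] [ 0.583 -0.329  0.037] 120
top tape_roll 0.57 [398. 144.] [ 0.698 -0.337  0.025] 283
top screwdriver 0.71 [287. 126.] [0.759 0.061 0.026] 146
top screw_dish 0.85 [228. 130.] [0.741 0.286 0.009] 440
```

View pics/scene0.png

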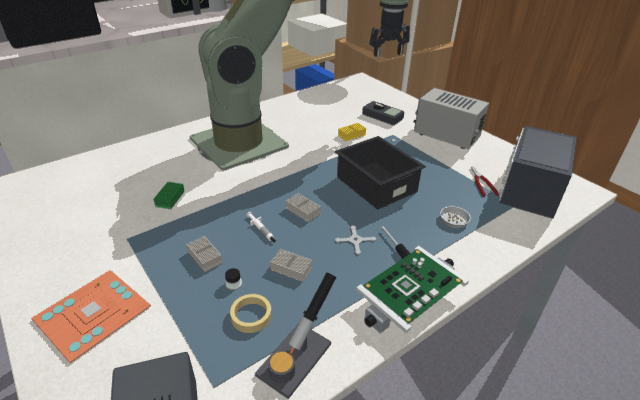

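View pics/top0.png

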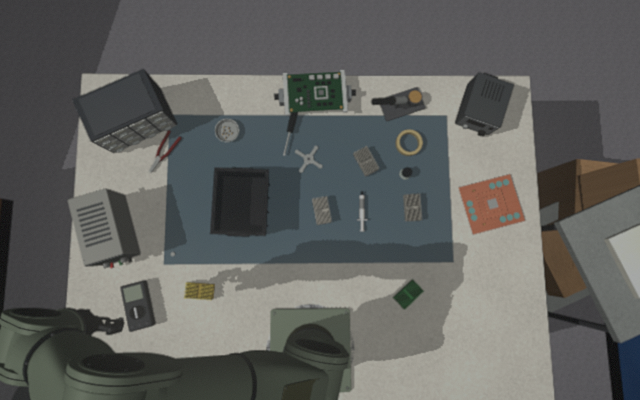

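The candidates in the scene picture are:
- **Nickel sinks:** (204,252), (303,207) and (291,265). These are the ones I want.
- **Look-alikes, excluded:** the green block at (168,196) and the yellow one at (352,132).

Next I measure their poses.

```bash
python3 - <<'E'
from h import *
for n,cs in [('scene',[(204,252),(303,207),(291,265)]),('top',[(412,207),(321,209),(368,160)])]:
    d=np.load(n+'0.npz');P=d['P'];im=d['im']
    for c in cs:
        p0=P[c[1],c[0]]
        m=(np.hypot(P[...,0]-p0[0],P[...,1]-p0[1])<0.075)&(P[...,2]>0.024)&(P[...,2]<0.045)
        k,l=cv2.connectedComponents(m.astype(np.uint8))
        lab=l[c[1],c[0]]; 
        if lab==0: lab=np.bincount(l[l>0]).argmax()
        q=P[l==lab]
        r=cv2.minAreaRect((q[:,:2]*1000).astype(np.float32)); print(n,c,len(q),np.round(r[0],1),np.round(r[1],1),round(r[2],1),'zmax',np.percentile(q[:,2],[50,90]).round(4))
    c=(376,172) if n=='scene' else (240,200)
    m=(P[...,2]>0.088)&(P[...,2]<0.112)&(np.hypot(P[...,0]-.48,P[...,1]-.235)<.16)
    q=P[m]; r=cv2.minAreaRect((q[:,:2]*1000).astype(np.float32)); print('tote',len(q),r)
d=np.load('scene0.npz')['im'][180:300,160:340]; cv2.imwrite('pics/crop0.png',cv2.resize(d,None,fx=4.4,fy=4.4,interpolation=cv2.INTER_CUBIC))
E
```

```text
scene (204, 252) 476 [ 469.  -352.6] [93.1 51.3] 2.3 zmax [0.0294 0.0324]
scene (303, 207) 388 [460.9 -42.3] [95.6 53.9] 8.9 zmax [0.03   0.0325]
scene (291, 265) 588 [ 630.8 -196.7] [92.4 54.6] 27.9 zmax [0.0301 0.0328]
tote 875 ((485.1439208984375, 222.5358428955078), (181.58714294433594, 225.13133239746094), 88.28885650634766)
top (412, 207) 317 [ 466.3 -350. ] [89.3 52.4] 3.5 zmax [0.0305 0.0353]
top (321, 209) 28 [438.8 -48.8] [ 5.1 66.8] 58.7 zmax [0.033  0.0364]
top (368, 160) 291 [ 627.7 -194.7] [90.3 52.1] 27.5 zmax [0.0305 0.0347]
tote 993 ((480.26446533203125, 223.96983337402344), (176.4072265625, 223.30459594726562), 87.60972595214844)
```

View pics/crop0.png

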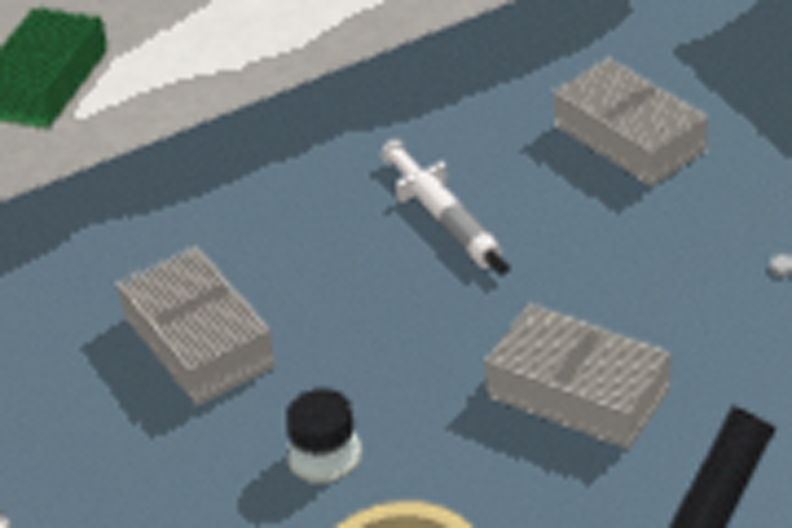

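The crop shows three nickel-grey sinks on the mat. The green block is outside it, and the syringe, jar and tape are separate things. I start with the sink near the tote, at about (0.455,-0.045).

Request:
step_arm([
  [0.7,-0.7,0,0,0,-0.09,-1],
  [0.7,-0.7,0,0,0,-0.09,-1],
  [0.7,-0.7,0,0,0,-0.09,-1],
  [0.7,-0.7,0,0,0,-0.09,-1],
  [0.7,-0.7,0,0,0,-0.09,-1],
  [0.7,-0.7,0,0,0,-0.09,-1],
  [0.7,-0.7,0,0,0,-0.09,-1],
  [0.7,-0.7,0,0,0,-0.09,-1],
], squeeze=60)

```text
time: 1.7
tcp_pos: [0.3727, 0.3305, 0.304]
tool_rot: [[0.985, 0.174, 0.0], [0.174, -0.985, 0.0], [0.0, -0.0, -1.0]]
contact_force: [0.8, 0.9, -0.1]
opening: 0.993
```

Request:
step_arm([
  [0.2,-0.9,0,0,0,-0.09,-1],
  [0.2,-0.9,0,0,0,-0.09,-1],
  [0.2,-0.9,0,0,0,-0.09,-1],
  [0.2,-0.9,0,0,0,-0.09,-1],
  [0.2,-0.9,0,0,0,-0.09,-1],
  [0.2,-0.9,0,0,0,-0.09,-1],
  [0.2,-0.9,0,0,0,-0.09,-1],
  [0.2,-0.9,0,0,0,-0.09,-1],
])

```text
time: 2.5
tcp_pos: [0.4359, 0.0423, 0.304]
tool_rot: [[0.576, -0.817, 0.0], [-0.817, -0.576, 0.0], [-0.0, -0.001, -1.0]]
contact_force: [0.4, 0.5, 0.4]
opening: 0.998
```

Request:
step_arm([
  [0.15,-0.7,-0.5,0,0,-0.09,-1],
  [0.15,-0.7,-0.5,0,0,-0.09,-1],
  [0.15,-0.7,-0.5,0,0,-0.09,-1],
  [0,0,0,0,0,-0.022,-1],
  [0,0,0,0,0,0,-1],
])

```text
time: 3.0
tcp_pos: [0.4536, -0.0405, 0.2437]
tool_rot: [[0.16, -0.987, -0.001], [-0.987, -0.16, 0.0], [-0.0, 0.001, -1.0]]
contact_force: [0.1, -0.3, 1.5]
opening: 1.0
```

```bash
cat > look.py <<'E'
from h import *
import sys
# usage: look.py tag x y : find sink near x,y in wrist cam
tag=sys.argv[1]; x,y=map(float,sys.argv[2:4]); zlo=float(sys.argv[4]) if len(sys.argv)>4 else 0.024; zhi=zlo+0.02
s=manip.read_state(); c=viewer.capture('wrist'); P=pts(c,s); cv2.imwrite(f'pics/w_{tag}.png',c['pixels']); np.savez(f'w_{tag}.npz',P=P,im=c['pixels'])
m=(np.hypot(P[...,0]-x,P[...,1]-y)<0.075)&(P[...,2]>zlo)&(P[...,2]<zhi)
q=P[m]; print(len(q), 'j',np.round(s['joint_pos'],2),'tcp',np.round(s['tcp_pos'],4),'ang',np.degrees(np.arctan2(s['tool_rot'][1][0],s['tool_rot'][0][0])).round(1),'f',np.round(s['contact_force'],2))
r=cv2.minAreaRect((q[:,:2]*1000).astype(np.float32)); print(np.round(r[0],1),np.round(r[1],1),round(r[2],1),np.percentile(q[:,2],[10,50,90]).round(4))
E
python3 look.py b 0.455 -0.045
```

```text
1637 j [-0.29  0.71  0.56  1.99 -0.63  0.62 -0.72] tcp [ 0.4536 -0.0405  0.2437] ang -80.8 f [ 0.05 -0.28  1.55]
[457.6 -41.2] [90.7 49.9] 10.4 [0.0276 0.0324 0.0334]
```

View pics/w_b.png

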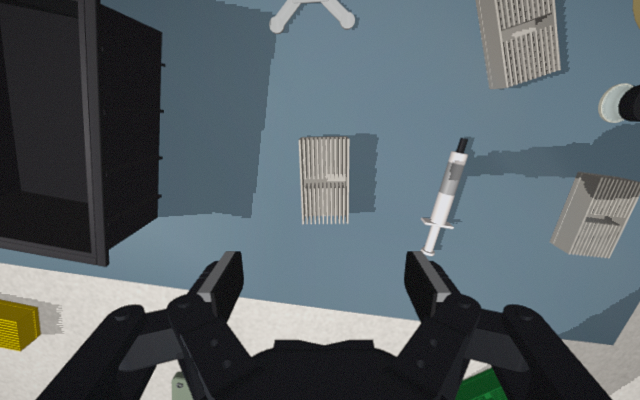

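The wrist view shows sink B clean at (325,180), measuring 90.7x49.9 mm at 10.4°. I descend on it now.

Request:
step_arm([
  [0.1,0,-0.9,0,0,0.013,-1],
  [0,0,-0.9,0,0,0,-1],
  [0,0,-0.9,0,0,0,-1],
  [0,0,-0.8,0,0,0,-1],
  [0,0,-0.47,0,0,0,-1],
  [0,0,0,0,0,0,1],
  [0,0,0,0,0,0,1],
  [0,0,0,0,0,0,1],
])

```text
time: 3.85
tcp_pos: [0.4582, -0.0399, 0.0866]
tool_rot: [[0.182, -0.983, 0.002], [-0.983, -0.182, 0.0], [0.0, -0.002, -1.0]]
contact_force: [-0.8, -0.4, 6.9]
opening: 0.57
```

Request:
step_arm([
  [0,0,0,0,0,0,1],
  [0,0,0,0,0,0,1],
])

```text
time: 4.05
tcp_pos: [0.4582, -0.0399, 0.0866]
tool_rot: [[0.182, -0.983, 0.002], [-0.983, -0.182, 0.0], [0.0, -0.002, -1.0]]
contact_force: [-0.7, 0.2, 6.9]
opening: 0.573
```

Request:
step_arm([
  [0,0,0.3,0,0,0,1],
  [0,0,0.8,0,0,0,1],
  [0,0,0.8,0,0,0,1],
  [0,0,0.8,0,0,0,1],
  [0,0,0.8,0,0,0,1],
  [0,0,0,0,0,0,1],
  [0,0,0,0,0,0,1],
  [0,0,0,0,0,0,1],
])

```text
time: 4.85
tcp_pos: [0.4574, -0.04, 0.2246]
tool_rot: [[0.181, -0.983, -0.001], [-0.983, -0.181, 0.0], [-0.001, 0.001, -1.0]]
contact_force: [-1.0, -0.3, -4.6]
opening: 0.566
```

Request:
step_arm([
  [0,0,0,0,0,0,1],
])

```text
time: 4.95
tcp_pos: [0.4574, -0.0403, 0.2244]
tool_rot: [[0.181, -0.984, -0.001], [-0.984, -0.181, 0.0], [-0.001, 0.001, -1.0]]
contact_force: [0.1, -0.2, -4.3]
opening: 0.567
```

Request:
step_arm([
  [0,0,0,0,0,0,1],
])

```text
time: 5.05
tcp_pos: [0.4575, -0.0404, 0.2245]
tool_rot: [[0.18, -0.984, -0.001], [-0.984, -0.18, 0.0], [-0.0, 0.001, -1.0]]
contact_force: [0.2, -0.5, -3.3]
opening: 0.567
```

```bash
python3 - <<'E'
from h import *
s=manip.read_state(); print({k:np.round(v,3).tolist() for k,v in s.items()})
c=viewer.capture('wrist'); cv2.imwrite('pics/held1.png',c['pixels'])
for i in range(4): viewer.capture('top'); print(np.round(manip.read_state()['contact_force'],2))
E
```

```text
{'time': 5.05, 'joint_pos': [-0.276, 0.745, 0.537, 2.0, -0.682, 0.582, -0.656], 'joint_vel': [-0.001, -0.003, 0.003, -0.004, 0.001, 0.003, -0.002], 'joint_torque': [-0.156, -76.753, 11.076, -12.796, 0.002, -0.003, 0.011], 'tcp_pos': [0.457, -0.04, 0.225], 'tool_rot': [[0.18, -0.984, -0.001], [-0.984, -0.18, 0.0], [-0.0, 0.001, -1.0]], 'contact_force': [0.19, -0.482, -3.28], 'torque': [-0.037, -0.003, 0.036], 'opening': 0.567}
[ 0.25  0.75 -4.13]
[ 0.04 -0.63 -4.31]
[ 0.04 -0.65 -3.73]
[ 0.07  0.59 -5.  ]
```

View pics/held1.png

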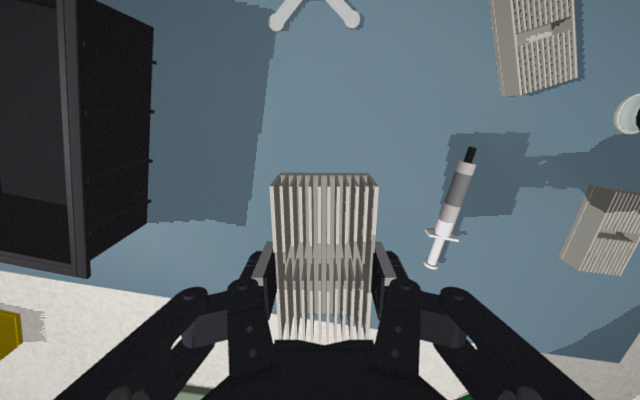

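The held sink reads about -4.2 N, so B is the middle one. I set it back down where it was.

Request:
step_arm([
  [0,0,-0.8,0,0,0,1],
  [0,0,-0.9,0,0,0,1],
  [0,0,-0.9,0,0,0,1],
  [0,0,-0.6,0,0,0,1],
  [0,0,-0.2,0,0,0,1],
  [0,0,-0.05,0,0,0,1],
  [0,0,0,0,0,0,1],
])

```text
time: 6.0
tcp_pos: [0.458, -0.0404, 0.0878]
tool_rot: [[0.181, -0.984, 0.001], [-0.984, -0.181, -0.0], [0.0, -0.001, -1.0]]
contact_force: [-0.0, 0.4, -3.0]
opening: 0.57
```

Request:
step_arm([
  [0,0,0,0,0,0,-1],
  [0,0,0,0,0,0,-1],
  [0,0,0,0,0,0,-1],
  [0,0,0,0,0,0,-1],
  [0,0,0.4,0,0,0,-1],
  [0,0,0.9,0,0,0,-1],
  [0,0,0.9,0,0,0,-1],
  [0,0,0.9,0,0,0,-1],
])

```text
time: 6.8
tcp_pos: [0.4574, -0.0403, 0.2127]
tool_rot: [[0.18, -0.984, -0.0], [-0.984, -0.18, 0.0], [-0.0, 0.0, -1.0]]
contact_force: [1.0, 0.7, 0.5]
opening: 0.997
```

Request:
step_arm([
  [0.7,-0.65,0.2,0,0,0.04,-1],
  [0.7,-0.65,0.2,0,0,0.04,-1],
  [0.7,-0.65,0.2,0,0,0.04,-1],
  [0.7,-0.65,0.2,0,0,0.04,-1],
  [0.7,-0.65,0,0,0,0.03,-1],
  [0.7,-0.6,0,0,0,0,-1],
  [0,0,0,0,0,0,-1],
])

```text
time: 7.5
tcp_pos: [0.6271, -0.1974, 0.2425]
tool_rot: [[0.46, -0.888, 0.0], [-0.888, -0.46, -0.002], [0.002, 0.0, -1.0]]
contact_force: [-1.2, 0.4, -0.2]
opening: 1.004
```

```bash
python3 look.py c 0.629 -0.196
```

```text
1760 j [ 0.05  0.97  0.53  1.23 -0.5   1.07 -0.47] tcp [ 0.6271 -0.1974  0.2425] ang -62.6 f [-1.22  0.41 -0.19]
[ 628.5 -196. ] [90.1 50.1] 28.0 [0.0273 0.0323 0.0334]
```

Request:
step_arm([
  [0.04,0.04,-0.9,0,0,0.006,-1],
  [0,0,-0.9,0,0,0,-1],
  [0,0,-0.9,0,0,0,-1],
  [0,0,-0.8,0,0,0,-1],
  [0,0,-0.41,0,0,0,-1],
  [0,0,0,0,0,0,1],
  [0,0,0,0,0,0,1],
  [0,0,0,0,0,0,1],
])

```text
time: 8.35
tcp_pos: [0.628, -0.193, 0.0889]
tool_rot: [[0.47, -0.882, 0.002], [-0.882, -0.47, -0.001], [0.002, -0.002, -1.0]]
contact_force: [-0.2, -0.5, -0.2]
opening: 0.564
```

Request:
step_arm([
  [0,0,0,0,0,0,1],
  [0,0,0.3,0,0,0,1],
  [0,0,0.8,0,0,0,1],
  [0,0,0.8,0,0,0,1],
  [0,0,0.8,0,0,0,1],
  [0,0,0.8,0,0,0,1],
  [0,0,0,0,0,0,1],
  [0,0,0,0,0,0,1],
])

```text
time: 9.15
tcp_pos: [0.6273, -0.1926, 0.2281]
tool_rot: [[0.47, -0.883, 0.002], [-0.883, -0.47, -0.0], [0.001, -0.001, -1.0]]
contact_force: [0.3, 0.4, -3.2]
opening: 0.57
```

```bash
cat > w.py <<'E'
from h import *
import sys
f=[]
for i in range(8): c=viewer.capture('wrist'); f.append(manip.read_state()['contact_force'][2])
s=manip.read_state()
cv2.imwrite(f'pics/{sys.argv[1]}.png',c['pixels']); print(np.round(f,2),np.mean(f),np.round(s['torque'],3),np.round(s['tcp_pos'],4),s['opening'],s['time'])
E
python3 w.py held2
```

```text
[-2.72 -1.72 -2.15 -2.37 -2.53 -1.55 -2.51 -2.26] -2.2249733102487532 [0.011 0.011 0.01 ] [ 0.6272 -0.1927  0.2263] 0.567419427137667 9.55
```

View pics/held2.png

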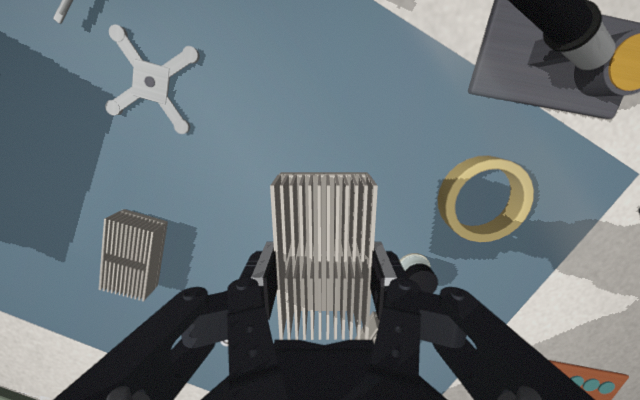

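About 2.2 N, so C is the lightest and A should be the heaviest. I set C back down.

Request:
step_arm([
  [0,0,-0.8,0,0,0,1],
  [0,0,-0.9,0,0,0,1],
  [0,0,-0.9,0,0,0,1],
  [0,0,-0.6,0,0,0,1],
  [0,0,-0.2,0,0,0,1],
  [0,0,0,0,0,0,1],
  [0,0,0,0,0,0,1],
])

```text
time: 10.25
tcp_pos: [0.6276, -0.1929, 0.0914]
tool_rot: [[0.47, -0.883, 0.001], [-0.883, -0.47, -0.0], [0.001, -0.001, -1.0]]
contact_force: [0.1, 0.9, -1.5]
opening: 0.569
```

Request:
step_arm([
  [0,0,-0.06,0,0,0,1],
  [0,0,0,0,0,0,1],
])

```text
time: 10.45
tcp_pos: [0.6277, -0.1929, 0.0889]
tool_rot: [[0.47, -0.883, 0.001], [-0.883, -0.47, -0.0], [0.001, -0.001, -1.0]]
contact_force: [1.6, -1.3, 0.4]
opening: 0.564
```

Request:
step_arm([
  [0,0,0,0,0,0,-1],
  [0,0,0,0,0,0,-1],
  [0,0,0,0,0,0,-1],
  [0,0,0,0,0,0,-1],
  [0,0,0.4,0,0,0,-1],
  [0,0,0.9,0,0,0,-1],
  [0,0,0.9,0,0,0,-1],
  [0,0,0.9,0,0,0,-1],
])

```text
time: 11.25
tcp_pos: [0.6271, -0.1928, 0.215]
tool_rot: [[0.47, -0.883, 0.001], [-0.883, -0.47, -0.0], [0.001, -0.0, -1.0]]
contact_force: [0.1, 0.8, 0.0]
opening: 1.0
```

Request:
step_arm([
  [-0.67,-0.66,0.2,0,0,-0.05,-1],
  [-0.67,-0.66,0.2,0,0,-0.05,-1],
  [-0.67,-0.66,0.2,0,0,-0.05,-1],
  [-0.67,-0.66,0,0,0,-0.05,-1],
  [-0.67,-0.66,0,0,0,-0.05,-1],
  [-0.65,-0.65,0,0,0,-0.028,-1],
  [0,0,0,0,0,0,-1],
])

```text
time: 11.95
tcp_pos: [0.4637, -0.3544, 0.238]
tool_rot: [[0.045, -0.999, -0.0], [-0.999, -0.045, -0.002], [0.002, 0.0, -1.0]]
contact_force: [0.6, 0.7, 0.3]
opening: 0.998
```

```bash
python3 look.py a 0.467 -0.351
```

```text
1763 j [ 0.32  0.88  0.59  1.55 -0.58  0.9  -0.41] tcp [ 0.4637 -0.3544  0.238 ] ang -87.4 f [0.63 0.67 0.31]
[ 466.4 -351.8] [90.5 50.1] 2.3 [0.028  0.0323 0.0334]
```

Request:
step_arm([
  [0.07,0.07,-0.9,0,0,0,-1],
  [0,0,-0.9,0,0,0,-1],
  [0,0,-0.9,0,0,0,-1],
  [0,0,-0.7,0,0,0,-1],
  [0,0,-0.4,0,0,0,-1],
  [0,0,0,0,0,0,1],
  [0,0,0,0,0,0,1],
  [0,0,0,0,0,0,1],
], squeeze=80)

```text
time: 12.8
tcp_pos: [0.4708, -0.3486, 0.0864]
tool_rot: [[0.053, -0.999, 0.002], [-0.999, -0.053, -0.002], [0.002, -0.002, -1.0]]
contact_force: [0.4, -2.2, 4.0]
opening: 0.565
```

Request:
step_arm([
  [0,0,0,0,0,0,1],
  [0,0,0.3,0,0,0,1],
  [0,0,0.8,0,0,0,1],
  [0,0,0.8,0,0,0,1],
  [0,0,0.8,0,0,0,1],
  [0,0,0.8,0,0,0,1],
  [0,0,0,0,0,0,1],
  [0,0,0,0,0,0,1],
])

```text
time: 13.6
tcp_pos: [0.4702, -0.3475, 0.225]
tool_rot: [[0.053, -0.999, 0.001], [-0.999, -0.053, 0.0], [-0.0, -0.001, -1.0]]
contact_force: [0.5, 0.9, -6.8]
opening: 0.56
```

```bash
python3 w.py held3; python3 - <<'E'
from h import *
# tote from wrist view b
for f in ['b','c','a']:
    P=np.load(f'w_{f}.npz')['P']; m=(P[...,2]>0.09)&(P[...,2]<0.106)&(np.hypot(P[...,0]-.48,P[...,1]-.225)<.17); q=P[m]; print(f,len(q), q[:,:2].min(0) if len(q) else '',q[:,:2].max(0) if len(q) else '')
for n in ['scene','top']:
    d=np.load(n+'0.npz');P=d['P']
    m=(P[...,2]>0.085)&(P[...,2]<0.112)&(np.hypot(P[...,0]-.48,P[...,1]-.235)<.18); q=P[m]
    print(n,np.percentile(q[:,0],[.5,2,98,99.5]).round(4),np.percentile(q[:,1],[.5,2,98,99.5]).round(4))
E
```

```text
[-7.58 -6.3  -6.23 -7.48 -7.29 -6.31 -6.77 -5.85] -6.726492511238865 [ 0.031 -0.032 -0.016] [ 0.47   -0.3479  0.2239] 0.5614073327360265 14.0
b 6851 [0.36843764 0.13027854] [0.57574964 0.23760142]
c 0  
a 0  
scene [0.3738 0.3768 0.5941 0.5958] [0.131  0.1329 0.3096 0.3137]
top [0.3691 0.3698 0.5889 0.5899] [0.1328 0.1356 0.3118 0.3141]
```

View pics/held3.png

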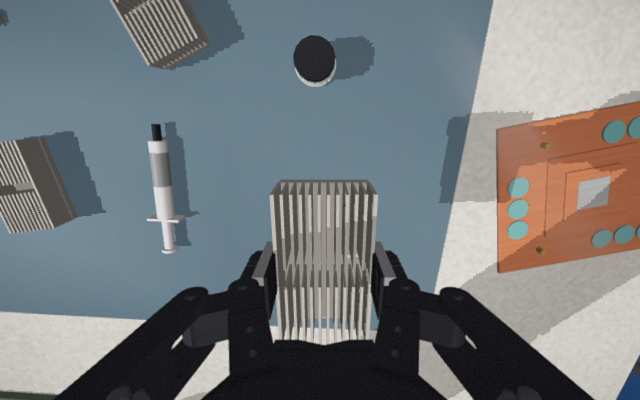

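A reads 6.7 N, so it is the heaviest. I carry it over the tote.

Request:
step_arm([
  [0.05,0.6,0.2,0,0,0,1],
  [0.05,0.9,0.2,0,0,0,1],
  [0.05,0.9,0.2,0,0,0,1],
  [0.05,0.9,0,0,0,0,1],
  [0.05,0.9,0,0,0,0,1],
  [0.05,0.9,0,0,0,0,1],
  [0,0.9,0,0,0,0,1],
  [0,0.9,0,0,0,0,1],
])

```text
time: 14.8
tcp_pos: [0.482, -0.0705, 0.2483]
tool_rot: [[0.053, -0.999, 0.0], [-0.999, -0.053, 0.0], [-0.0, -0.0, -1.0]]
contact_force: [0.9, 0.6, -6.2]
opening: 0.564
```

Request:
step_arm([
  [0,0.9,0,0,0,-0.01,1],
  [0,0.9,0,0,0,-0.01,1],
  [0,0.9,0,0,0,-0.01,1],
  [0,0.9,0,0,0,-0.01,1],
  [0,0.9,0,0,0,-0.01,1],
  [0,0.9,0,0,0,0,1],
  [0,0.6,0,0,0,0,1],
  [0,0,0,0,0,0,1],
])

```text
time: 15.6
tcp_pos: [0.4816, 0.1715, 0.2477]
tool_rot: [[-0.021, -1.0, -0.001], [-1.0, 0.021, 0.001], [-0.001, 0.001, -1.0]]
contact_force: [-0.5, -0.8, -6.1]
opening: 0.563
```

```bash
cat > tote.py <<'E'
from h import *
import sys
s=manip.read_state(); c=viewer.capture('wrist'); P=pts(c,s); cv2.imwrite(f'pics/{sys.argv[1]}.png',c['pixels']); np.savez(f'{sys.argv[1]}.npz',P=P)
print(np.round(s['joint_pos'],2),np.round(s['tcp_pos'],4),s['time'],np.round(s['contact_force'],1))
m=(P[...,2]>0.09)&(P[...,2]<0.106)&(np.hypot(P[...,0]-.48,P[...,1]-.225)<.17); q=P[m]
print(len(q),q[:,:2].min(0),q[:,:2].max(0)); r=cv2.minAreaRect((q[:,:2]*1000).astype(np.float32)); print(r)
E
python3 tote.py t1
```

```text
[-0.78  0.82  0.75  1.8  -0.74  0.83 -1.25] [0.4816 0.1715 0.2477] 15.6 [-0.5 -0.8 -6.1]
10534 [0.37201023 0.13157753] [0.59236084 0.31483983]
((481.9085693359375, 223.95755004882812), (176.6005096435547, 219.39088439941406), 87.62580108642578)
```

View pics/t1.png

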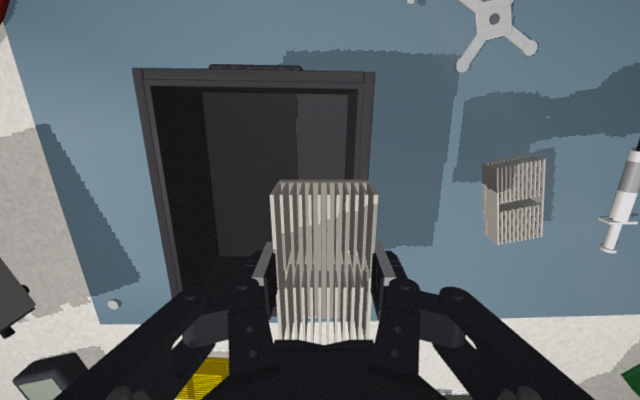

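The tote is at (481.5, 224) mm, yaw -2.4°. I align over it and lower.

Request:
step_arm([
  [0.085,0.7,0,0,0,-0.013,1],
  [0,0.61,0,0,0,0,1],
  [0,0,0,0,0,0,1],
  [0,0,-0.7,0,0,0,1],
  [0,0,-0.9,0,0,0,1],
  [0,0,-0.9,0,0,0,1],
  [0,0,0,0,0,0,1],
])

```text
time: 16.35
tcp_pos: [0.4845, 0.2191, 0.1452]
tool_rot: [[-0.048, -0.999, -0.005], [-0.999, 0.048, -0.002], [0.002, 0.005, -1.0]]
contact_force: [-1.0, -0.7, -5.0]
opening: 0.558
```

Request:
step_arm([
  [0,0,-0.6,0,0,0,1],
  [0,0,-0.5,0,0,0,1],
  [0,0,-0.2,0,0,0,1],
  [0,0,0,0,0,0,1],
  [0,0,0,0,0,0,1],
])

```text
time: 16.85
tcp_pos: [0.486, 0.2204, 0.0976]
tool_rot: [[-0.046, -0.999, 0.001], [-0.999, 0.046, 0.001], [-0.001, -0.001, -1.0]]
contact_force: [0.4, 0.8, -6.3]
opening: 0.562
```

Request:
step_arm([
  [0,0.08,-0.1,0,0,0,1],
  [0,0,-0.06,0,0,0,1],
  [0,0,0,0,0,0,1],
])

```text
time: 17.15
tcp_pos: [0.4856, 0.2244, 0.0905]
tool_rot: [[-0.045, -0.999, 0.001], [-0.999, 0.045, 0.002], [-0.002, -0.001, -1.0]]
contact_force: [-1.9, 3.4, 5.4]
opening: 0.566
```

Contact: the force flipped to +5.4 N. I release and go up.

Request:
step_arm([
  [0,0,0.02,0,0,0,-1],
  [0,0,0,0,0,0,-1],
  [0,0,0,0,0,0,-1],
  [0,0,0,0,0,0,-1],
  [0,0,0.4,0,0,0,-1],
  [0,0,0.9,0,0,0,-1],
  [0,0,0.9,0,0,0,-1],
  [0,0,0.9,0,0,0,-1],
])

```text
time: 17.95
tcp_pos: [0.4853, 0.2234, 0.2161]
tool_rot: [[-0.047, -0.999, -0.0], [-0.999, 0.047, -0.0], [0.0, 0.0, -1.0]]
contact_force: [0.8, 0.5, -0.9]
opening: 0.998
```

Request:
step_arm([
  [0,-0.7,0.8,0,0,0,-1],
  [0,-0.9,0,0,0,0,-1],
  [0,0,0,0,0,0,-1],
])

```text
time: 18.25
tcp_pos: [0.4858, 0.1559, 0.2479]
tool_rot: [[-0.051, -0.999, 0.002], [-0.999, 0.051, -0.001], [0.001, -0.002, -1.0]]
contact_force: [0.3, 0.9, -0.5]
opening: 1.001
```

```bash
python3 look.py t2 0.481 0.224 0.028; python3 tote.py t2b
```

```text
3033 j [-0.76  0.82  0.76  1.81 -0.75  0.83 -1.24] tcp [0.4858 0.1559 0.2479] ang -92.9 f [ 0.26  0.91 -0.52]
[482.1 248.6] [100.5  90.5] 87.4 [0.0295 0.0353 0.0371]
[-0.76  0.82  0.76  1.81 -0.75  0.83 -1.25] [0.4857 0.1581 0.2472] 18.3 [0.7 0.8 0.2]
13876 [0.36866476 0.13189253] [0.59221105 0.31542025]
((481.27490234375, 223.87374877929688), (176.77989196777344, 220.47451782226562), 87.76249694824219)
```

View pics/w_t2.png

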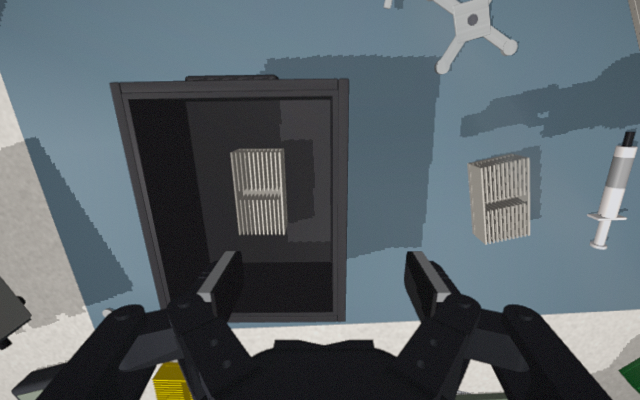

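A lies flat in the middle of the tote at (262,192). I refine its pose without the tote wall in the fit.

```bash
python3 - <<'E'
from h import *
P=np.load('w_t2.npz')['P']
m=((P[...,2]>0.031)&(P[...,2]<0.045)&(abs(P[...,0]-.48)<.07)&(abs(P[...,1]-.224)<.05)).astype(np.uint8)
k,l,st,_=cv2.connectedComponentsWithStats(m); i=1+st[1:,4].argmax(); q=P[l==i]
print(len(q),cv2.minAreaRect((q[:,:2]*1000).astype(np.float32)),np.percentile(q[:,2],[5,50,95]))
P=np.load('w_b.npz')['P']
E
```

```text
816 ((481.7283935546875, 241.2576141357422), (15.29166316986084, 90.31426239013672), 87.89166259765625) [0.03154751 0.03579662 0.03739637]
```

Request:
step_arm([
  [-0.05,-0.7,0,0,0,0.03,-1],
  [-0.15,-0.9,0,0,0,0.03,-1],
  [-0.15,-0.9,0,0,0,0.03,-1],
  [-0.15,-0.9,0,0,0,0.03,-1],
  [-0.15,-0.9,0,0,0,0.03,-1],
  [-0.05,-0.7,0,0,0,0,-1],
  [0,0,0,0,0,0,-1],
])

```text
time: 19.05
tcp_pos: [0.4574, -0.043, 0.2467]
tool_rot: [[0.185, -0.983, 0.0], [-0.983, -0.185, -0.001], [0.001, -0.0, -1.0]]
contact_force: [0.1, 1.3, -0.1]
opening: 0.996
```

```bash
python3 look.py b2 0.457 -0.041
```

```text
1540 j [-0.31  0.72  0.61  1.98 -0.66  0.65 -0.66] tcp [ 0.4574 -0.043   0.2467] ang -79.4 f [ 0.08  1.27 -0.05]
[457.3 -41.2] [90.7 50.1] 10.3 [0.0284 0.0324 0.0334]
```

A sits at (481.7, 223.9), yaw -2.1°. Now I grasp B.

Request:
step_arm([
  [0,0.045,-0.9,0,0,-0.003,-1],
  [0,0,-0.9,0,0,0,-1],
  [0,0,-0.9,0,0,0,-1],
  [0,0,-0.8,0,0,0,-1],
  [0,0,-0.5,0,0,0,-1],
  [0,0,0,0,0,0,-1],
])

```text
time: 19.7
tcp_pos: [0.4569, -0.0374, 0.0846]
tool_rot: [[0.184, -0.983, -0.003], [-0.983, -0.184, 0.001], [-0.002, 0.003, -1.0]]
contact_force: [-1.2, 0.7, -0.9]
opening: 0.997
```

Request:
step_arm([
  [0,0,0,0,0,0,1],
  [0,0,0,0,0,0,1],
  [0,0,0,0,0,0,1],
  [0,0,0,0,0,0,1],
  [0,0,0,0,0,0,1],
])

```text
time: 20.2
tcp_pos: [0.458, -0.0382, 0.088]
tool_rot: [[0.184, -0.983, 0.002], [-0.983, -0.184, 0.0], [0.0, -0.002, -1.0]]
contact_force: [-1.2, 1.2, 16.8]
opening: 0.563
```

Request:
step_arm([
  [0,0,0.3,0,0,0,1],
  [0,0,0.8,0,0,0,1],
  [0,0,0.8,0,0,0,1],
  [0,0,0.8,0,0,0,1],
  [0,0,0.8,0,0,0,1],
  [0,0,0.6,0,0,0,1],
  [0,0,0,0,0,0,1],
  [0,0,0,0,0,0,1],
])

```text
time: 21.0
tcp_pos: [0.4574, -0.0379, 0.2507]
tool_rot: [[0.185, -0.983, 0.001], [-0.983, -0.185, 0.001], [-0.001, -0.001, -1.0]]
contact_force: [0.6, -0.1, -4.9]
opening: 0.557
```

Request:
step_arm([
  [0.05,0.7,0,0,0,0,1],
  [0.15,0.9,0,0,0,-0.03,1],
  [0.15,0.9,0,0,0,-0.03,1],
  [0.15,0.9,0,0,0,-0.03,1],
  [0.15,0.9,0,0,0,-0.03,1],
  [0,0.9,0,0,0,-0.02,1],
  [0,0.9,0,0,0,0,1],
  [0,0,0,0,0,0,1],
])

```text
time: 21.8
tcp_pos: [0.4824, 0.21, 0.2486]
tool_rot: [[-0.029, -1.0, -0.003], [-1.0, 0.029, 0.001], [-0.001, 0.003, -1.0]]
contact_force: [0.7, -1.2, -4.0]
opening: 0.562
```

Request:
step_arm([
  [0.02,0.35,0,0,0,-0.005,1],
  [0,0,0,0,0,0,1],
  [0,0,-0.7,0,0,0,1],
  [0,0,-0.8,0,0,0,1],
  [0,0,-0.7,0,0,0,1],
  [0,0,-0.5,0,0,0,1],
  [0,0,-0.2,0,0,0,1],
  [0,0,0,0,0,0,1],
])

```text
time: 22.6
tcp_pos: [0.4841, 0.2186, 0.134]
tool_rot: [[-0.044, -0.999, -0.001], [-0.999, 0.044, -0.001], [0.001, 0.001, -1.0]]
contact_force: [0.6, 0.2, -3.7]
opening: 0.563
```

Request:
step_arm([
  [0,0,0,0,0,0,1],
])

```text
time: 22.7
tcp_pos: [0.4846, 0.2191, 0.1354]
tool_rot: [[-0.043, -0.999, 0.001], [-0.999, 0.043, 0.0], [-0.0, -0.001, -1.0]]
contact_force: [0.9, -0.4, -4.5]
opening: 0.566
```

Request:
step_arm([
  [-0.03,0.12,0,0,0,0,1],
  [0,0,-0.15,0,0,0,1],
  [0,0,-0.1,0,0,0,1],
  [0,0,0,0,0,0,1],
])

```text
time: 23.1
tcp_pos: [0.4829, 0.2242, 0.1242]
tool_rot: [[-0.043, -0.999, -0.001], [-0.999, 0.043, -0.0], [0.0, 0.001, -1.0]]
contact_force: [0.2, 1.0, -4.2]
opening: 0.564
```

Request:
step_arm([
  [0,0,-0.04,0,0,0,1],
  [0,0,0,0,0,0,1],
])

```text
time: 23.3
tcp_pos: [0.4831, 0.2242, 0.123]
tool_rot: [[-0.043, -0.999, -0.0], [-0.999, 0.043, -0.0], [0.0, 0.0, -1.0]]
contact_force: [-0.0, -1.2, -4.6]
opening: 0.561
```

Request:
step_arm([
  [0,0,-0.03,0,0,0,1],
  [0,0,0,0,0,0,1],
])

```text
time: 23.5
tcp_pos: [0.4832, 0.2243, 0.1221]
tool_rot: [[-0.043, -0.999, 0.0], [-0.999, 0.043, 0.0], [-0.0, -0.0, -1.0]]
contact_force: [-1.8, -0.5, 2.1]
opening: 0.566
```

Contact (+2 N). I release.

Request:
step_arm([
  [0,0,0,0,0,0,-1],
  [0,0,0,0,0,0,-1],
  [0,0,0,0,0,0,-1],
  [0,0,0,0,0,0,-1],
  [0,0,0.4,0,0,0,-1],
  [0,0,0.9,0,0,0,-1],
  [0,0,0.9,0,0,0,-1],
  [0,0,0.9,0,0,0,-1],
])

```text
time: 24.3
tcp_pos: [0.4829, 0.2241, 0.2473]
tool_rot: [[-0.043, -0.999, -0.0], [-0.999, 0.043, -0.0], [0.0, 0.0, -1.0]]
contact_force: [0.2, 0.8, -0.1]
opening: 1.003
```

Request:
step_arm([
  [0,-0.7,0,0,0,0,-1],
  [0,-0.9,0,0,0,0,-1],
  [0,0,0,0,0,0,-1],
])

```text
time: 24.6
tcp_pos: [0.4833, 0.1564, 0.2466]
tool_rot: [[-0.048, -0.999, 0.001], [-0.999, 0.048, -0.001], [0.001, -0.001, -1.0]]
contact_force: [-0.1, 1.1, 0.1]
opening: 0.996
```

```bash
cat > st.py <<'E'
from h import *
import sys
tag,zlo=sys.argv[1],float(sys.argv[2])
s=manip.read_state(); c=viewer.capture('wrist'); P=pts(c,s); cv2.imwrite(f'pics/{tag}.png',c['pixels'])
m=((P[...,2]>zlo)&(P[...,2]<zlo+.012)&(abs(P[...,0]-.48)<.07)&(abs(P[...,1]-.224)<.045)).astype(np.uint8)
m=cv2.morphologyEx(m,cv2.MORPH_CLOSE,np.ones((5,5)))
k,l,st,_=cv2.connectedComponentsWithStats(m); i=1+st[1:,4].argmax(); q=P[(l==i)&(P[...,2]>zlo)&(P[...,2]<zlo+.012)]
print(len(q),cv2.minAreaRect((q[:,:2]*1000).astype(np.float32)),np.percentile(q[:,2],[5,50,95]),s['time'])
E
python3 st.py s2 0.061
```

```text
3163 ((481.98052978515625, 223.6386260986328), (50.89315414428711, 90.42512512207031), 87.65277099609375) [0.06163227 0.06585641 0.06745816] 24.6
```

View pics/s2.png

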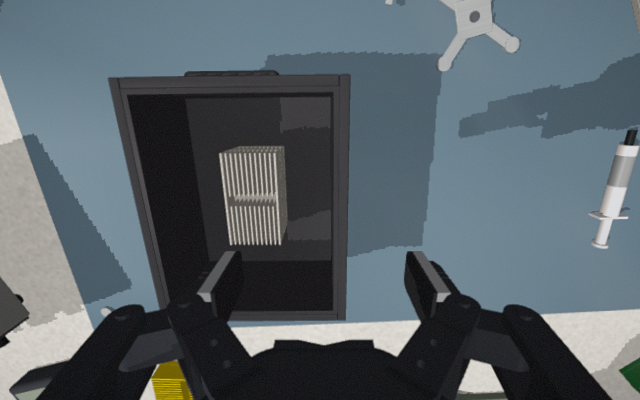

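The stack of two is square, with B at (482.0, 223.6) at (252,195). Now C.

Request:
step_arm([
  [0.3,-0.7,0,0,0,0.035,-1],
  [0.36,-0.87,0,0,0,0.035,-1],
  [0.36,-0.87,0,0,0,0.035,-1],
  [0.36,-0.87,0,0,0,0.035,-1],
  [0.36,-0.87,0,0,0,0.035,-1],
  [0.36,-0.87,0,0,0,0.035,-1],
  [0.36,-0.87,0,0,0,0.035,-1],
  [0.36,-0.87,0,0,0,0.035,-1],
])

```text
time: 25.45
tcp_pos: [0.5966, -0.112, 0.2457]
tool_rot: [[0.389, -0.921, -0.0], [-0.921, -0.389, 0.0], [-0.0, 0.0, -1.0]]
contact_force: [0.4, 1.0, -0.1]
opening: 1.003
```

Request:
step_arm([
  [0.36,-0.87,0,0,0,0.035,-1],
  [0.36,-0.87,0,0,0,0.025,-1],
  [0,0,0,0,0,0,-1],
])

```text
time: 25.75
tcp_pos: [0.6249, -0.1852, 0.2453]
tool_rot: [[0.469, -0.883, -0.001], [-0.883, -0.469, -0.002], [0.002, 0.002, -1.0]]
contact_force: [-0.5, 0.8, 0.5]
opening: 0.999
```

```bash
python3 look.py c2 0.629 -0.194
```

```text
1780 j [ 0.01  0.96  0.57  1.25 -0.53  1.07 -0.45] tcp [ 0.6249 -0.1852  0.2453] ang -62.0 f [-0.46  0.79  0.46]
[ 627.  -193.7] [90.  50.1] 27.9 [0.0278 0.0323 0.0334]
```

Request:
step_arm([
  [0.05,-0.22,-0.8,0,0,0,-1],
  [0,0,-0.9,0,0,0,-1],
  [0,0,-0.9,0,0,0,-1],
  [0,0,-0.8,0,0,0,-1],
  [0,0,-0.5,0,0,0,-1],
  [0,0,0,0,0,0,-1],
  [0,0,0,0,0,0,-1],
])

```text
time: 26.5
tcp_pos: [0.6271, -0.1888, 0.0906]
tool_rot: [[0.472, -0.881, 0.0], [-0.881, -0.472, 0.0], [0.0, -0.0, -1.0]]
contact_force: [-0.1, -0.2, 0.7]
opening: 1.0
```

Request:
step_arm([
  [0,0,-0.04,0,0,0,1],
  [0,0,0,0,0,0,1],
  [0,0,0,0,0,0,1],
  [0,0,0,0,0,0,1],
  [0,0,0,0,0,0,1],
], squeeze=60)

```text
time: 27.0
tcp_pos: [0.6271, -0.1898, 0.0895]
tool_rot: [[0.472, -0.882, 0.001], [-0.882, -0.472, -0.0], [0.001, -0.001, -1.0]]
contact_force: [-1.7, 1.1, 10.0]
opening: 0.57
```

Request:
step_arm([
  [0,0,0.3,0,0,0,1],
  [0,0,0.8,0,0,0,1],
  [0,0,0.8,0,0,0,1],
  [0,0,0.8,0,0,0,1],
  [0,0,0.8,0,0,0,1],
  [0,0,0.7,0,0,0,1],
  [0,0,0.3,0,0,0,1],
  [0,0,0,0,0,0,1],
])

```text
time: 27.8
tcp_pos: [0.6269, -0.1898, 0.2696]
tool_rot: [[0.472, -0.882, 0.002], [-0.882, -0.472, -0.0], [0.001, -0.002, -1.0]]
contact_force: [-0.0, -1.1, -3.4]
opening: 0.566
```

Request:
step_arm([
  [-0.25,0.6,0,0,0,-0.028,1],
  [-0.3,0.88,0,0,0,-0.028,1],
  [-0.3,0.88,0,0,0,-0.028,1],
  [-0.3,0.88,0,0,0,-0.028,1],
  [-0.3,0.88,0,0,0,-0.028,1],
  [-0.3,0.88,0,0,0,-0.028,1],
  [-0.3,0.88,0,0,0,-0.028,1],
  [-0.3,0.88,0,0,0,-0.028,1],
])

```text
time: 28.6
tcp_pos: [0.5316, 0.0821, 0.267]
tool_rot: [[0.137, -0.991, -0.002], [-0.991, -0.137, -0.0], [0.0, 0.002, -1.0]]
contact_force: [1.7, 0.6, -2.1]
opening: 0.566
```

Request:
step_arm([
  [-0.3,0.88,0,0,0,-0.028,1],
  [-0.3,0.88,0,0,0,-0.028,1],
  [-0.3,0.88,0,0,0,-0.028,1],
  [-0.3,0.7,0,0,0,-0.028,1],
  [0,0,0,0,0,0,1],
  [0,0,0,0,0,0,1],
])

```text
time: 29.2
tcp_pos: [0.4842, 0.2144, 0.2673]
tool_rot: [[-0.036, -0.999, -0.001], [-0.999, 0.036, -0.001], [0.001, 0.001, -1.0]]
contact_force: [0.6, -0.2, -2.3]
opening: 0.572
```

Down from 0.2673 to about 0.165 first.

Request:
step_arm([
  [0,0.25,0,0,0,0,1],
  [0,0,-0.7,0,0,0,1],
  [0,0,-0.8,0,0,0,1],
  [0,0,-0.7,0,0,0,1],
  [0,0,-0.35,0,0,0,1],
  [0,0,0,0,0,0,1],
  [0,0,0,0,0,0,1],
])

```text
time: 29.9
tcp_pos: [0.4852, 0.2241, 0.1671]
tool_rot: [[-0.037, -0.999, 0.001], [-0.999, 0.037, 0.0], [-0.0, -0.001, -1.0]]
contact_force: [-0.9, 0.8, -2.3]
opening: 0.567
```

Request:
step_arm([
  [-0.03,0,-0.2,0,0,0,1],
  [0,0,-0.08,0,0,0,1],
  [0,0,0,0,0,0,1],
  [0,0,0,0,0,0,1],
])

```text
time: 30.3
tcp_pos: [0.4836, 0.2243, 0.1553]
tool_rot: [[-0.037, -0.999, 0.0], [-0.999, 0.037, 0.0], [-0.0, -0.0, -1.0]]
contact_force: [0.7, -0.3, -2.3]
opening: 0.566
```

Request:
step_arm([
  [0,0,-0.03,0,0,0,1],
  [0,0,0,0,0,0,1],
])

```text
time: 30.5
tcp_pos: [0.4835, 0.2243, 0.1539]
tool_rot: [[-0.037, -0.999, 0.0], [-0.999, 0.037, 0.0], [-0.0, -0.0, -1.0]]
contact_force: [-0.7, 0.0, -2.2]
opening: 0.568
```

Request:
step_arm([
  [0,0,-0.02,0,0,0,1],
  [0,0,0,0,0,0,1],
])

```text
time: 30.7
tcp_pos: [0.4836, 0.2243, 0.1535]
tool_rot: [[-0.037, -0.999, 0.0], [-0.999, 0.037, 0.0], [-0.0, -0.0, -1.0]]
contact_force: [-2.7, -0.1, 7.6]
opening: 0.572
```

Contact. I back off slightly and release.

Request:
step_arm([
  [0,0,0.01,0,0,0,1],
  [0,0,0,0,0,0,-1],
  [0,0,0,0,0,0,-1],
  [0,0,0,0,0,0,-1],
  [0,0,0,0,0,0,-1],
  [0,0,0.4,0,0,0,-1],
  [0,0,0.9,0,0,0,-1],
  [0,0,0.9,0,0,0,-1],
])

```text
time: 31.5
tcp_pos: [0.4833, 0.224, 0.2424]
tool_rot: [[-0.037, -0.999, -0.001], [-0.999, 0.037, -0.001], [0.001, 0.001, -1.0]]
contact_force: [0.3, 0.8, 0.8]
opening: 1.003
```

Request:
step_arm([
  [0,-0.7,0.5,0,0,0,-1],
  [0,-0.9,0,0,0,0,-1],
  [0,0,0,0,0,0,-1],
])

```text
time: 31.8
tcp_pos: [0.4838, 0.1565, 0.2625]
tool_rot: [[-0.042, -0.999, 0.002], [-0.999, 0.042, -0.001], [0.001, -0.002, -1.0]]
contact_force: [-0.2, 1.5, -0.3]
opening: 0.993
```

```bash
python3 st.py s3 0.088; python3 - <<'E'
from h import *
c=viewer.capture('scene'); cv2.imwrite('pics/scene9.png',c['pixels']); P=pts(c)
for k in ['paste_syringe','cross_clamp','flux_jar','tape_roll','screwdriver','screw_dish']:
    for d in silhouettes(k,'scene')[:1]: print(k,round(d['p'],2),np.round(d['pixel']),np.round(np.median(P[d['pixels']],0),3))
E
```

```text
4478 ((481.3961181640625, 223.62570190429688), (50.67043685913086, 90.67301177978516), 87.9382553100586) [0.08887464 0.09513332 0.09737194] 31.8
paste_syringe 0.81 [262. 226.] [ 0.46  -0.183  0.015]
cross_clamp 0.63 [354. 238.] [ 0.643 -0.004  0.006]
flux_jar 0.75 [230. 279.] [ 0.598 -0.339  0.033]
tape_roll 0.63 [246. 304.] [ 0.701 -0.352  0.023]
screwdriver 0.5 [400. 252.] [0.751 0.059 0.023]
screw_dish 0.98 [457. 218.] [0.738 0.29  0.008]
```

View pics/s3.png

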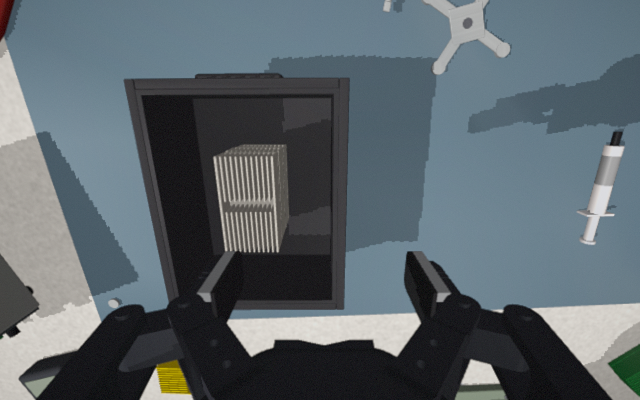

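View pics/scene9.png

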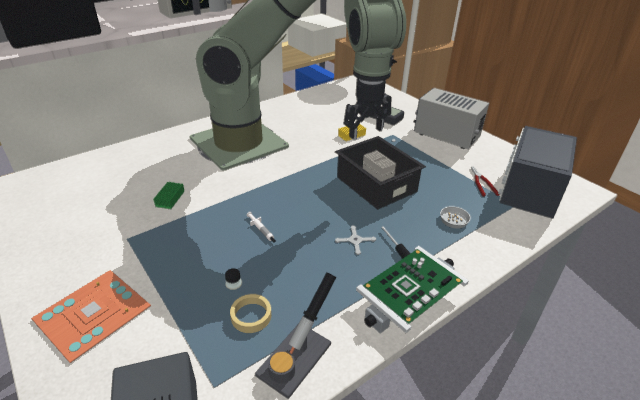

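The stack of three is square at (252,200) in the wrist view. Its top is at 97 mm, below the rim, and the gripper is clear of it. The bystanders are where they started. I hand in the job.

```bash
python3 -c "
from h import *
print(workorder.job_done())"
```

```text
the job is handed in; nothing more can be done
None
```

I packed the three heat sinks into the tote as one square stack, heaviest at the bottom, and handed the job in at about 32 s of the 72 s allowed. No verdict was reported.

- **Weighing:** I lifted each sink and read the wrist force. It was about 6.7 N for the one nearest the jar, 4.2 N for the one beside the tote and 2.2 N for the one near the tape.
- **Setting down:** I lowered each one until the force showed contact, then let go, in the order heaviest, middle, lightest. The net force at contact was 2 to 8 N, and nothing was dropped.
- **Last checks:** In the wrist camera the three centres agree within about 1 mm of each other and of the tote's middle, and within 0.5° in yaw. The stack's top is at 97 mm, below the rim.
- **Bystanders:** They measured within about 6 mm of where they started, which is within the error of the measurement. I never touched them on purpose.
- **Failed check:** The first fit of the bottom sink in the tote took in part of the tote wall, and the refit saw only a strip of it. I took its position from the visible edge instead.

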